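# Stack the bail plate on its matching plate

### The job

Swing the folded-down wire bail of the well plate up until it stands upright while the plate stays on the worktop, then carry that plate by its bail and lower it onto the plate whose cut corners match its own (both at one short end), cut corners over cut corners, so that its skirt drops down over the lower plate and it sits fully down. Set it down gently and let go; leave the two other plates and the things around them where they stand.

Things in the scene. Friction and masses are not known exactly. Their poses are not given: they have to be found in the camera images.
- bail_plate: Plate to be stacked, loose, about 0.35 kg: grey plate with 24 white wells with a wire bail. Origin: centre of its underside, z up, long side along y. Skirt 129 (y) x 87 mm, 12 high; body 120 (y) x 78 mm, top at z 36. Both corners at the +y short end are cut 20 mm at 45 degrees. Hollow below: 124 x 82 mm inside the skirt, 7 deep, same corners cut. It hangs nearly level from its bail.
- bail_plate_end (a point): Middle of the cut-corner (+y) short end of the plate with the bail, at its top: x 0, y +60, z 36 mm in that plate's frame.
- bail (a joint): Bail hinge, rad; its line runs along the plate's y at x 0, z 42 mm, on ears 48 mm high at the short ends. 0: folded, leaning over the plate's -x long side, 30 degrees above level (bar 65 mm out, 37 mm above the hinge). 1.047: upright. 1.11: stop. It turns very easily (0.003 N m, 25 g) and stays up when put upright.
- bail_bar (a point): Middle of the bail's cross bar: black sleeve 8 mm thick, 60 mm long, along the plate's y, 75 mm from the hinge line; upright it is 117 mm above the plate's underside. The wire arms (4.4 mm) are at y = +-68 mm and bend in toward the bar in the outer 10 mm.
- fit_plate: Matching plate to stack upon, loose, 0.45 kg: same grey plate without bail. Origin: centre of its underside, z up, long side along y; body 120 (y) x 78 mm, top at z 36, edges sloped 2.5 mm in over the top 5 mm. Both corners at the +y short end are cut 20 mm. Seated on it, the bail plate has its origin 29 mm above this one's and the same yaw; play 2 mm each way.
- fit_plate_end (a point): Middle of the cut-corner (+y) short end of the matching plate, at its top: x 0, y +60, z 36 mm in its frame.
- odd_plate: A plate that does not match, loose on the worktop: same size and look, but its two cut corners lie diagonally opposite (+x+y and -x-y). Origin as for the others. Leave it alone.
- dropper_bottle: Amber dropper bottle, 37 mm across, 93 mm high; origin at the centre of its foot. Bystander.
- petri_dish: Round clear dish, 57 mm across, 12 mm high; origin at the centre of its underside. Bystander.
- sample_jar: Square plastic jar, 75 mm across, 166 mm high; origin at the centre of its foot. Bystander.
- marker: Marker pen lying on the worktop, 135 mm long, 17 mm thick; origin under its middle. Bystander.
Mind the look-alikes: they are no part of the job. What is shaped like the fit_plate but blue is not meant.

How it is judged (in metres and radians):
On the way, in this order (a step that is already met when the one before it is completed fails the run):
1. the bail stands upright (within 6 degrees) while its plate is still on the worktop (value of joint bail above 0.94 rad and height (world z) of bail_plate below 0.012 m), for 0.2 s.
2. the plate hangs from its bail, held at the bar, more than 30 mm above the worktop (height (world z) of bail_plate above 0.03 m and distance between the grasp point and bail_bar below 0.035 m and contact force between the fingers and bail_plate above 0.5 N), for 0.2 s.
At the end, for the whole second after the job is handed in: The bail plate sits level on the matching plate with the skirt down over it: origin 29 mm above the lower one's within 2.5 mm, centres within 5 mm in plan, cut-corner ends together within 7 mm, both level within 0.04 rad, at rest; the lower plate still on the worktop (z of bail_plate in the frame of fit_plate between 0.0265 and 0.0315 m and horizontal distance between bail_plate and fit_plate below 0.005 m and horizontal distance between bail_plate_end and fit_plate_end below 0.007 m and angle between each of bail_plate, fit_plate's own z axis and vertical below 0.04 rad and height (world z) of fit_plate below 0.005 m and linear speed of bail_plate below 0.02 m/s); the robot touches nothing.
It fails at once if the matching plate is pushed more than 25 mm from its place (distance of fit_plate from where it was at the start of the episode above 0.025 m).
It fails at once if the plate that does not match is moved more than 20 mm (distance of odd_plate from where it was at the start of the episode above 0.02 m).
It fails at once if a bystander (bottle, dish, jar or pen) is moved more than 20 mm (distance of any of dropper_bottle, petri_dish, sample_jar, marker from where it was at the start of the episode above 0.02 m).
It fails at once if the plate is slammed or pressed onto the matching plate (over 60 N) (contact force between bail_plate and fit_plate above 60 N).
It also fails if it takes over 59 s, if anything falls off the work surface, if the arm or the gripper's body presses on something with over 40 N, if the wrist force passes 120 N, or if a joint passes its speed limit or range.

### The arm

A 6-joint arm with a two-finger parallel gripper is mounted at the origin on a cart in front of the work surface, level with it; the furniture and walls round the work are solid. World frame = base frame: x ahead of the robot, y to its left, z up, the work surface at z = 0. Lengths are in m, angles in degrees, forces in N, time in s.
With the tool pointing down it reaches from about 0.275 to 0.85 m from the base axis. Payload 5.2 kg.
Tool frame: the origin (TCP) lies midway between the tips of the shut fingers; the grasp point (between the pads) lies 19 mm behind it (tcp_to_grasp is the distance from the TCP to the grasp point, in m); z points along the fingers, y is the line along which they close (so a half turn about z gives the same grasp; the last joint's range is limited). The gripper opens to 85 mm and grips with 20 to 120 N. Pads are 22 mm wide; open, the fingers measure 114 mm over their backs; the gripper's body (76 mm by 85 mm) begins 54 mm behind the grasp point. The pads swing forward as they close: fully open they stand 13 mm farther back than shut.
Start: joints at [52.036, 14.817, 87.949, -0, 77.235, -11.62], TCP at [0.244, 0.493, 0.231] pointing down, gripper open.
Joint ranges: [-179.93, 179.93], [-52.35, 119.4], [10.71, 147.94], [-69.91, 249.91], [12.55, 155.21], [-178.61, 178.61]. Speed limits (degrees/s): [147.25, 147.25, 180, 180, 180, 180].

### API

Orientations are given as a 3x3 rotation matrix whose columns are the frame's x, y, z axes.
In Python, from bench import read_state, camera, hand_in, tcp_to_grasp gives the robot as it stands.
- The arm moves only by the tool play_rows, never from a script. Its argument "rows" is a list of rows, each a list of 7 numbers: the shift along the tool's x, y, z in cm, then the turn, a rotation vector about the tool's x, y, z in rad, then the closure, from 0 (fully open) to 1 (shut). In form: [[x, y, z, wx, wy, wz, jaw], ...]. A call has exactly 5 rows; each row is the pose to reach, as a shift and turn from the pose commanded when the call began, along the tool's axes at that moment; what a row does not reach only later rows make up. A row lasts 1/10 s, in which the tool goes at most 50 mm and 8.59 degrees, less where a joint would pass 70% of its speed; a pose out of reach is approached as far as the arm can. A call with a gripper value outside its range is refused whole. The fingers move at their own pace and stop on an object; "squeeze" is the grip in N (left out, the last holds). Time passes only in rows, so rows that repeat a pose let the fingers close, or fill a call up. It gives the time, the measured TCP pose, the force, the opening and the grip force at its end, in the units of the state.
- read_state(): the state, without advancing time (a new reading comes with each control period).
- camera(name): name is "scene" or "top" or "wrist"; returns a dict with "image" (420x560x3 uint8, blue, green, red), "depth" (420x560 float32, m along the optical axis (not along the pixel's ray), 0 where there is no reading), "intrinsics" (3x3 intrinsics, pixels), "rvec" (rotation vector, rad) and "tvec" (3), from world to camera coordinates, as OpenCV has them. Camera axes: x right, y down, z forward; pixel columns grow to the right and rows downward; lengths in m; the calibration is good to about 2 mm. A picture is of the moment at which its call begins.
- hand_in(): hands the job in; it is judged then, once.
The state is a dict: "clock": time; "joint_positions": joint angles; "qd": joint speeds; "joint_efforts": joint torques, N m; "eef_pos": TCP position; "orientation": TCP orientation; "wrist_force": force on the tool from outside, world axes, zero at the start; "wrist_torque": the same for the moment, N m; "grip_width": finger opening in m; "finger_force": force on a finger pad.
Only numpy, scipy, OpenCV 4.12 (cv2) and the standard library are available. Lean on these libraries where they do the work, as an engineer would, in place of code of your own. Each camera call takes 0.05 s, during which the arm holds its last target. There are 200 camera calls.

## Working session

There is one attempt and no reset: what is moved stays moved. The work goes in short steps, Python scripts to look and compute and a tool call to move; the robot and the scene stay as the last step left them, time stands still between calls to the robot, and variables do not carry over. Pictures are saved under pics/ and viewed, at most 10 in all, crops included, and the job is handed in when it is done.

Besides the shell and the picture viewer there is one more tool, called after ">>>" as a command line: name --pt "numbers of a row" for each row, then --argument value for the rest. play_rows: Moves the arm, as the interface text tells. Its arguments: {"type":"object","properties":{"rows":{"type":"array"},"squeeze":{"type":"number"}},"required":["rows"]}

```bash
mkdir -p pics; ls; cat > h.py <<'E'
import numpy as np, cv2
from bench import read_state, camera, hand_in, tcp_to_grasp
def cam(n):
    c=camera(n); R=cv2.Rodrigues(np.array(c["rvec"],float))[0]; t=np.array(c["tvec"],float).ravel()
    return c,R,t
def cloud(c,R,t):
    d=c["depth"];K=np.array(c["intrinsics"]);v,u=np.indices(d.shape)
    P=np.stack([(u-K[0,2])/K[0,0]*d,(v-K[1,2])/K[1,1]*d,d],-1)
    return (P-t)@R
def onz(c,R,t,u,v,z):
    K=np.array(c["intrinsics"]);r=R.T@np.linalg.solve(K,[u,v,1.]);o=-R.T@t
    return o+r*(z-o[2])/r[2]
def proj(c,p):
    return cv2.projectPoints(np.array(p,float).reshape(-1,1,3),np.array(c["rvec"],float),np.array(c["tvec"],float),np.array(c["intrinsics"],float),None)[0].reshape(-1,2)
E
python3 - <<'E'
from h import *
for n in ["top","scene"]:
    c,R,t=cam(n); cv2.imwrite(f"pics/{n}0.png",cv2.resize(c["image"],(784,588)))
    np.savez(f"{n}0.npz",**c)
    print(n,-R.T@t,R[2])
print(read_state(),tcp_to_grasp)
E
```

```text
pics
top [0.44337051 0.10724847 1.22990653] [ 0.08300265 -0.03047057 -0.99608338]
scene [-0.05094282  1.16138956  1.27021382] [ 0.35080938 -0.6184534  -0.70317009]
{'clock': 0.1, 'joint_positions': array([ 5.20358008e+01,  1.48569826e+01,  8.80044566e+01,  1.86173124e-03,
        7.72350426e+01, -1.16189905e+01]), 'qd': array([ 0.0233055 , -0.15041511, -0.10833377, -0.09122449, -0.03476535,
       -0.16430565]), 'joint_efforts': array([ 2.57175518e-03, -4.46970463e+01, -2.91247737e+01, -1.22400165e-04,
        6.31948700e-03,  1.16664080e-05]), 'eef_pos': array([0.24374678, 0.49251514, 0.23054244]), 'orientation': array([[-8.96133156e-01,  4.43784003e-01, -1.06088259e-03],
       [ 4.43785117e-01,  8.96132278e-01, -1.30810333e-03],
       [ 3.70175800e-04, -1.64303867e-03, -9.99998582e-01]]), 'wrist_force': array([ 0.28218883, -0.60510857,  0.469936  ]), 'wrist_torque': array([-0.00165988, -0.02032046,  0.03245617]), 'finger_force': 0.0, 'grip_width': 0.08496849879540752} 0.0187
```

View pics/top0.png

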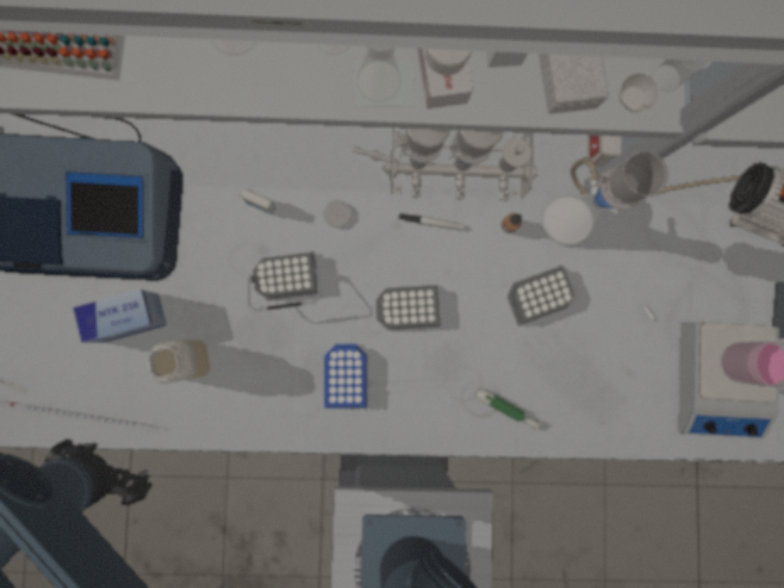

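View pics/scene0.png

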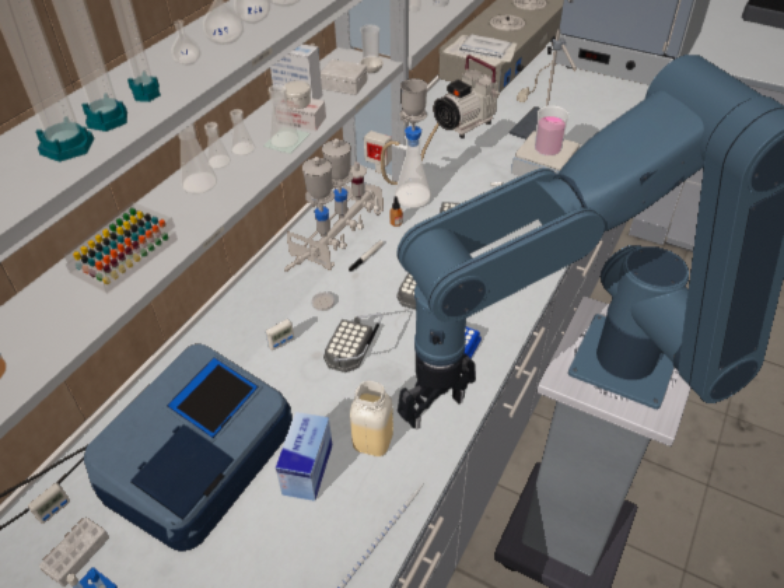

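```bash
python3 - <<'E'
from h import *
c=dict(np.load("top0.npz")); im=c["image"]
a=im[170:250,165:305]; b=im[175:255,350:425]
s=5
A=cv2.resize(a,None,fx=s,fy=s,interpolation=cv2.INTER_CUBIC);cv2.imwrite("pics/a.png",A)  # 700x400
A2=cv2.resize(im[175:250,255:425],None,fx=4.7,fy=4.7,interpolation=cv2.INTER_CUBIC);cv2.imwrite("pics/b.png",A2)
R=cv2.Rodrigues(c["rvec"])[0];t=c["tvec"].ravel();P=cloud(c,R,t)
for n,(u,v) in dict(bail=(204,196),mid=(292,219),right=(387,210)).items():
    w=P[v-30:v+30,u-32:u+32].reshape(-1,3);z=w[:,2];m=(z>.03)&(z<.045);print(n,onz(c,R,t,u,v,.036),m.sum(),w[m].mean(0), np.percentile(z,[5,50,95]))
E
```

```text
bail [0.57279999 0.26884941 0.036     ] 1135 [0.57304617 0.27156993 0.03557601] [-0.00376345  0.00165953  0.04552439]
mid [0.51547004 0.02162243 0.036     ] 1109 [0.51620014 0.02199656 0.03547976] [-0.00411987  0.00114308  0.03779742]
right [ 0.54840194 -0.24614698  0.036     ] 1080 [ 0.54915846 -0.24783209  0.03557789] [-0.00377361  0.00130687  0.03781196]
```

View pics/a.png

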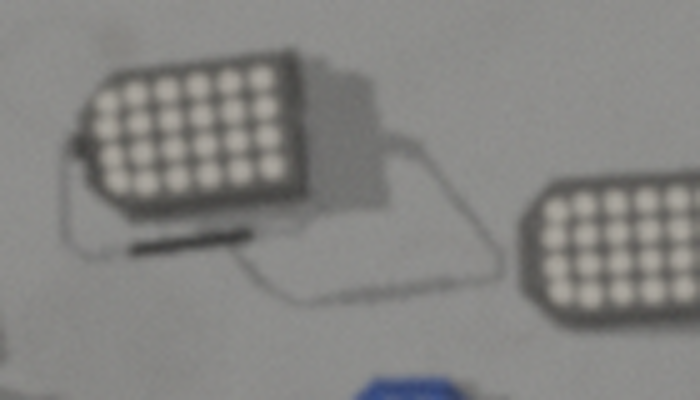

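View pics/b.png

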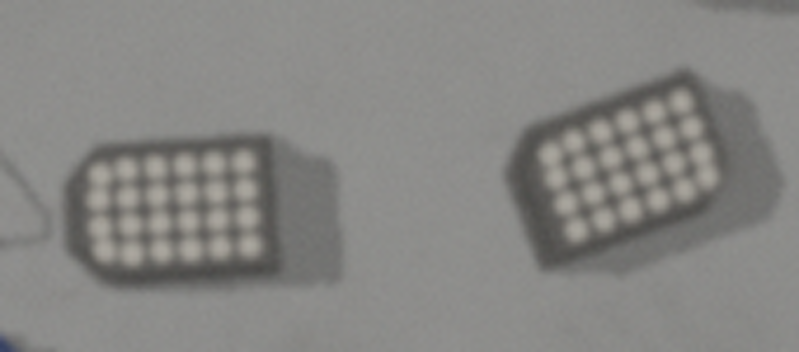

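```bash
cat >> h.py <<'E'
def plate_fit(P,x,y,yaw,zlo=.030,zhi=.041,hx=.039,hy=.060,r=.085):
    """fit body outline (cuts at +y) to points of the top layer; returns x,y,yaw(rad)"""
    from scipy.optimize import minimize
    w=P.reshape(-1,3);m=(np.hypot(w[:,0]-x,w[:,1]-y)<r)&(w[:,2]<zhi)&(w[:,2]>-.02);w=w[m]
    top=w[:,2]>zlo
    def sd(p):
        c,s=np.cos(p[2]),np.sin(p[2]);d=w[:,:2]-p[:2];a=d[:,0]*c+d[:,1]*s;b=-d[:,0]*s+d[:,1]*c
        return np.max([abs(a)-hx,abs(b)-hy,(abs(a)+b-(hx+hy-.020))/2**.5],0)
    def cost(p):
        q=1/(1+np.exp(np.clip(sd(p)/.0008,-30,30)));return ((q-top)**2).sum()
    b=min((minimize(cost,[x,y,yaw+k],method="Nelder-Mead",options=dict(initial_simplex=np.array([x,y,yaw+k])+np.vstack([np.zeros(3),np.diag([.005,.005,.06])]))) for k in(-.08,0,.08)),key=lambda r:r.fun)
    return b.x,b.fun/len(w)
def go(p,yaw,s=None):
    """shift (cm) and turn (rad, tool axes) to TCP p with tool down and tool y at world angle yaw"""
    from scipy.spatial.transform import Rotation as Ro
    s=s or read_state();R=np.array(s["orientation"])
    y=np.array([np.cos(yaw),np.sin(yaw),0]);z=np.array([0,0,-1.]);T=np.stack([np.cross(y,z),y,z],1)
    return np.round(100*R.T@(np.array(p)-s["eef_pos"]),2),np.round(Ro.from_matrix(R.T@T).as_rotvec(),3)
E
python3 - <<'E'
from h import *
c=dict(np.load("top0.npz"));R=cv2.Rodrigues(c["rvec"])[0];t=c["tvec"].ravel();P=cloud(c,R,t)
b,f=plate_fit(P,.573,.27,.08);print("bail",b,f)
g,f=plate_fit(P,.516,.022,.03);print("fit",g,f)
u,v=165+192/5,170+242/5
print("bar",onz(c,R,t,u,v,.079), "ends",onz(c,R,t,165+130/5,170+249/5,.079),onz(c,R,t,165+252/5,170+235/5,.079))
cs,sn=np.cos(b[2]),np.sin(b[2]);bar=b[:2]-.065*np.array([cs,sn]);print("pred bar",bar)
for yw in(b[2],b[2]+np.pi): print(go([*bar,.21],yw))
E
```

```text
bail [0.57377106 0.27510397 0.15804049] 0.01296549546250895
fit [0.51663122 0.0235986  0.08869255] 0.00915877412052333
bar [0.50782823 0.26223979 0.079     ] ends [0.50315726 0.29506564 0.079     ] [0.51248047 0.23040155 0.079     ]
pred bar [0.50958112 0.26487405]
(array([-33.93,  -8.6 ,   2.06]), array([-0.002,  0.   ,  0.953]))
(array([-33.93,  -8.6 ,   2.06]), array([-1.000e-03, -2.000e-03, -2.189e+00]))
```

>>> play_rows --pt "-3.4 -0.86 0 0 0 0.095 0" --pt "-6.8 -1.7 0 0 0 0.19 0" --pt "-10.2 -2.6 0 0 0 0.285 0" --pt "-13.6 -3.4 0 0 0 0.38 0" --pt "-17 -4.3 0 0 0 0.475 0"

```text
clock: 0.6
eef_pos: [0.378, 0.3778, 0.2309]
orientation: [[-0.591, 0.807, -0.001], [0.807, 0.591, -0.0], [0.0, -0.001, -1.0]]
wrist_force: [0.3, 0.2, -0.9]
grip_width: 0.0854
finger_force: 0.0
```

```bash
python3 - <<'E'
from h import *
print(go([.5085,.2635,.21],.15),read_state()["eef_pos"])
E
```

```text
(array([-16.94,   3.77,   2.09]), array([-0.001,  0.   ,  0.482])) [0.37800006 0.37784748 0.2309217 ]
```

>>> play_rows --pt "-4 0.9 0.5 0 0 0.115 0" --pt "-8 1.8 1.0 0 0 0.23 0" --pt "-12 2.7 1.5 0 0 0.35 0" --pt "-15.5 3.4 2 0 0 0.45 0" --pt "-16.9 3.77 2.1 0 0 0.482 0"

```text
clock: 1.1
eef_pos: [0.5097, 0.2627, 0.209]
orientation: [[-0.148, 0.989, -0.001], [0.989, 0.148, -0.001], [-0.001, -0.002, -1.0]]
wrist_force: [-1.2, -1.0, -0.1]
grip_width: 0.0853
finger_force: 0.0
```

```bash
python3 - <<'E'
from h import *
c,R,t=cam("wrist");s=read_state();print(s["eef_pos"],s["orientation"],-R.T@t,R[2])
cv2.imwrite("pics/w1.png",c["image"]);np.savez("w1.npz",**c)
P=cloud(c,R,t)
print(plate_fit(P,.573,.272,.15))
c,R,t=cam("top");print(plate_fit(cloud(c,R,t),.573,.272,.15))
E
```

```text
[0.51055439 0.26242542 0.20913105] [[-1.47608571e-01  9.89045689e-01 -5.78930423e-04]
 [ 9.89044937e-01  1.47607609e-01 -1.45146919e-03]
 [-1.35011481e-03 -7.86837496e-04 -9.99998779e-01]] [0.49965021 0.33612715 0.35068134] [ 0.04238394 -0.29086649 -0.9558244 ]
(array([0.57463653, 0.27167894, 0.15905201]), np.float64(0.007443119288983234))
(array([0.57389902, 0.27502896, 0.15983322]), np.float64(0.012721777490543432))
```

View pics/w1.png

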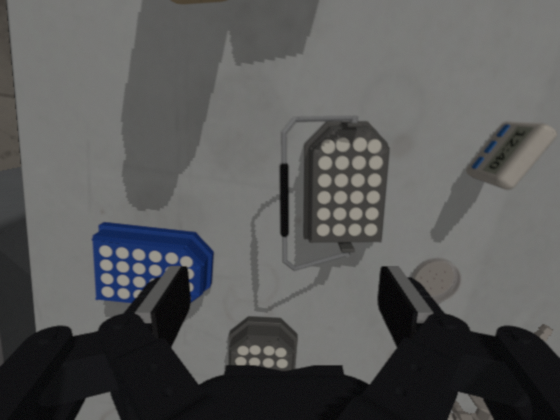

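The wrist picture shows the bail plate at about (347,185), with the bar from (284,165) to (284,235) and hinge ears near (350,123) and (346,246). The blue look-alike is at left and the fit plate at the bottom.

```bash
python3 - <<'E'
from h import *
c=dict(np.load("w1.npz"));R=cv2.Rodrigues(c["rvec"])[0];t=c["tvec"].ravel();P=cloud(c,R,t)
for p in[(284,165),(284,200),(284,235)]:
    w=P[p[1]-2:p[1]+3,p[0]-2:p[0]+3,:];print(onz(c,R,t,*p,.079),w[...,2].max())
e1=onz(c,R,t,350,123,.047);e2=onz(c,R,t,346,246,.047);print("ears",e1,e2,(e1+e2)/2)
bar=onz(c,R,t,284,200,.079)
print(go([bar[0],bar[1],.079-.0187],.158), go([bar[0],bar[1],.10],.158))
E
```

```text
[0.50613541 0.29244253 0.079     ] 0.08320903117998518
[0.51069624 0.26208457 0.079     ] 0.08317149051402847
[0.51556927 0.22964851 0.079     ] 0.08370742489266039
ears [0.5606164  0.33416533 0.047     ] [0.58183382 0.21461451 0.047     ] [0.57122511 0.27438992 0.047     ]
(array([-0.22,  0.16, 14.92]), array([-0.001,  0.   , -0.006])) (array([-0.22,  0.16, 10.95]), array([-0.001,  0.   , -0.006]))
```

>>> play_rows --pt "-0.1 0.1 3.5 0 0 0 0" --pt "-0.22 0.16 7 0 0 0 0" --pt "-0.22 0.16 10.5 0 0 0 0" --pt "-0.22 0.16 13.5 0 0 0 0.3" --pt "-0.22 0.16 14.9 0 0 0 0.6" --squeeze 20

```text
clock: 1.7
eef_pos: [0.5065, 0.2645, 0.0586]
orientation: [[-0.157, 0.988, -0.005], [0.988, 0.157, -0.001], [0.0, -0.005, -1.0]]
wrist_force: [0.3, -0.3, 0.4]
grip_width: 0.059
finger_force: 0.0
```

>>> play_rows --pt "0 0 0 0 0 0 0.8" --pt "0 0 0 0 0 0 0.8" --pt "0 0 0 0 0 0 0.8" --pt "0 0 0 0 0 0 0.8" --pt "0 0 0 0 0 0 0.8"

```text
clock: 2.2
eef_pos: [0.5105, 0.2637, 0.0624]
orientation: [[-0.154, 0.988, 0.002], [0.988, 0.154, 0.001], [0.0, 0.002, -1.0]]
wrist_force: [-0.2, 0.4, -0.3]
grip_width: 0.0174
finger_force: 0.0
```

```bash
python3 - <<'E'
from h import *
c,R,t=cam("wrist");cv2.imwrite("pics/w2.png",c["image"])
s=read_state();print(s["eef_pos"],s["grip_width"],s["orientation"][:,1])
E
```

```text
[0.51035849 0.26359911 0.06215088] 0.01694614233875701 [0.98815419 0.15345755 0.00144238]
```

View pics/w2.png

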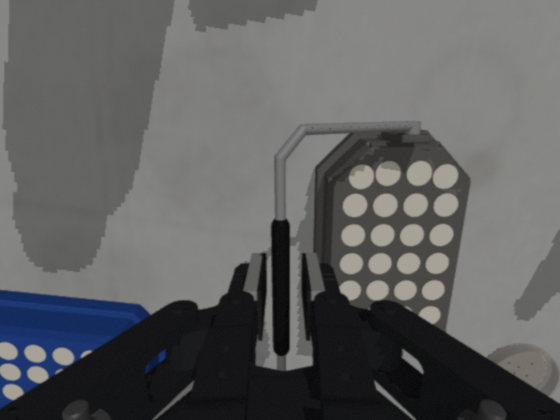

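>>> play_rows --pt "0 0.4 -0.55 0 0 0 0.8" --pt "0 0.9 -1.2 0 0 0 0.8" --pt "0 1.5 -1.8 0 0 0 0.8" --pt "0 2.2 -2.35 0 0 0 0.8" --pt "0 2.9 -2.75 0 0 0 0.8"

```text
clock: 2.75
eef_pos: [0.5403, 0.2681, 0.0899]
orientation: [[-0.153, 0.988, 0.003], [0.988, 0.153, 0.001], [0.0, 0.003, -1.0]]
wrist_force: [-0.1, 0.2, 0.3]
grip_width: 0.0169
finger_force: 0.2
```

>>> play_rows --pt "0 0.8 -0.45 0 0 0 0.8" --pt "0 1.6 -0.8 0 0 0 0.8" --pt "0 2.4 -0.95 0 0 0 0.8" --pt "0 3.2 -1.0 0 0 0 0.8" --pt "0 3.7 -1.0 0 0 0 0.8"

```text
clock: 3.25
eef_pos: [0.5761, 0.2736, 0.0986]
orientation: [[-0.153, 0.988, 0.0], [0.988, 0.153, 0.0], [-0.0, 0.0, -1.0]]
wrist_force: [0.7, -0.3, 0.2]
grip_width: 0.017
finger_force: 0.0
```

```bash
python3 - <<'E'
from h import *
c,R,t=cam("wrist");cv2.imwrite("pics/w3.png",c["image"])
s=read_state();print(s["eef_pos"],s["grip_width"],s["orientation"][:,1],s["wrist_force"])
P=cloud(c,R,t);print(plate_fit(P,.574,.272,.15))
E
```

```text
[0.57657019 0.2735946  0.09853465] 0.0169865949450567 [9.88209238e-01 1.53107873e-01 6.94028755e-04] [ 0.39669331 -0.02858113 -0.23334107]
(array([0.57772046, 0.27223625, 0.15520724]), np.float64(0.0047220555446544615))
```

View pics/w3.png

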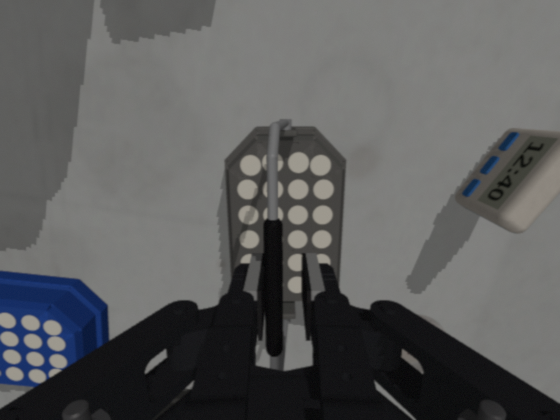

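The bail is almost upright: the bar rests on the left finger, with the plate still in place. I'll push it a bit further, then close the grip.

>>> play_rows --pt "0 0.3 0 0 0 0 0.8" --pt "0 0.4 0 0 0 0 0.8" --pt "0 0.4 0 0 0 0 0.8" --pt "0 0.4 0 0 0 0 0.8" --pt "0 0.4 0 0 0 0 0.8"

```text
clock: 3.8
eef_pos: [0.5789, 0.2742, 0.0989]
orientation: [[-0.153, 0.988, -0.0], [0.988, 0.153, -0.0], [-0.0, -0.0, -1.0]]
wrist_force: [0.2, -0.2, -0.1]
grip_width: 0.0172
finger_force: 0.0
```

>>> play_rows --pt "0 -0.2 0 0 0 0 0.9" --pt "0 -0.2 0 0 0 0 1" --pt "0 -0.2 0 0 0 0 1" --pt "0 -0.2 0 0 0 0 1" --pt "0 -0.2 0 0 0 0 1" --squeeze 40

```text
clock: 4.3
eef_pos: [0.5772, 0.2739, 0.099]
orientation: [[-0.153, 0.988, 0.0], [0.988, 0.153, 0.0], [0.0, 0.0, -1.0]]
wrist_force: [-0.5, 0.2, 1.9]
grip_width: 0.0063
finger_force: 39.0
```

>>> play_rows --pt "0 0 -0.3 0 0 0 1" --pt "0 0 -1 0 0 0 1" --pt "0 0 -2 0 0 0 1" --pt "0 0 -3 0 0 0 1" --pt "0 0 -4 0 0 0 1"

```text
clock: 4.8
eef_pos: [0.5774, 0.2739, 0.14]
orientation: [[-0.153, 0.988, 0.001], [0.988, 0.153, 0.0], [0.0, 0.001, -1.0]]
wrist_force: [0.7, -0.2, -4.1]
grip_width: 0.0067
finger_force: 39.0
```

>>> play_rows --pt "0 0 -1.2 0 0 0 1" --pt "0 0 -2.6 0 0 0 1" --pt "0 0 -4.2 0 0 0 1" --pt "0 0 -5.6 0 0 0 1" --pt "0 0 -6.5 0 0 0 1"

```text
clock: 5.3
eef_pos: [0.5777, 0.274, 0.206]
orientation: [[-0.153, 0.988, 0.002], [0.988, 0.153, 0.001], [0.0, 0.002, -1.0]]
wrist_force: [0.7, 0.8, -2.6]
grip_width: 0.0064
finger_force: 39.0
```

```bash
python3 - <<'E'
from h import *
print(go([.40,.02,.205],.085),read_state()["eef_pos"])
c,R,t=cam("wrist");np.savez("w4.npz",**c);print(plate_fit(cloud(c,R,t),.576,.272,.15,zlo=.135,zhi=.148))
E
```

```text
(array([-22.38, -21.46,   0.04]), array([ 0.002, -0.   ,  0.069])) [0.57770802 0.27404871 0.20598798]
(array([0.57843594, 0.27282744, 0.15356439]), np.float64(0.00674605579455584))
```

>>> play_rows --pt "-0.5 -0.5 0 0 0 0.002 1" --pt "-1.6 -1.5 0 0 0 0.005 1" --pt "-3.2 -3 0 0 0 0.01 1" --pt "-5.2 -5 0 0 0 0.016 1" --pt "-7.4 -7.1 0 0 0 0.023 1"

```text
clock: 5.85
eef_pos: [0.5167, 0.1889, 0.2025]
orientation: [[-0.131, 0.991, -0.002], [0.991, 0.131, -0.0], [-0.0, -0.002, -1.0]]
wrist_force: [-0.3, -0.5, -4.3]
grip_width: 0.0062
finger_force: 39.0
```

>>> play_rows --pt "-2.2 -2.1 0 0 0 0.007 1" --pt "-4.4 -4.2 0 0 0 0.014 1" --pt "-6.6 -6.3 0 0 0 0.021 1" --pt "-8.8 -8.4 0 0 0 0.028 1" --pt "-11 -10.5 0 0 0 0.035 1"

```text
clock: 6.35
eef_pos: [0.4266, 0.0661, 0.2029]
orientation: [[-0.096, 0.995, -0.002], [0.995, 0.096, -0.0], [0.0, -0.002, -1.0]]
wrist_force: [0.4, -0.2, -3.4]
grip_width: 0.0064
finger_force: 39.0
```

>>> play_rows --pt "-1.6 -1.5 0 0 0 0.005 1" --pt "-2.8 -2.7 0 0 0 0.008 1" --pt "-3.6 -3.5 0 0 0 0.01 1" --pt "-3.9 -3.8 0 0 0 0.011 1" --pt "-3.9 -3.8 0 0 0 0.011 1"

```text
clock: 6.85
eef_pos: [0.3943, 0.0245, 0.2037]
orientation: [[-0.084, 0.996, -0.0], [0.996, 0.084, 0.0], [0.0, -0.0, -1.0]]
wrist_force: [-1.2, -0.7, -3.8]
grip_width: 0.006
finger_force: 39.0
```

```bash
python3 - <<'E'
from h import *
s=read_state();print(s["eef_pos"],s["orientation"][:,1])
c,R,t=cam("wrist");np.savez("w5.npz",**c);cv2.imwrite("pics/w5.png",c["image"]);P=cloud(c,R,t)
print(plate_fit(P,.516,.022,.09))
print(plate_fit(P,s["eef_pos"][0],s["eef_pos"][1],.085,zlo=.135,zhi=.148))
E
```

```text
[0.39425162 0.02445527 0.20366752] [ 9.96466063e-01  8.39962792e-02 -1.04964164e-04]
(array([0.51785942, 0.02123007, 0.09157713]), np.float64(0.009970516968660088))
(array([0.39279575, 0.02267428, 0.08214252]), np.float64(0.007230544280309214))
```

View pics/w5.png

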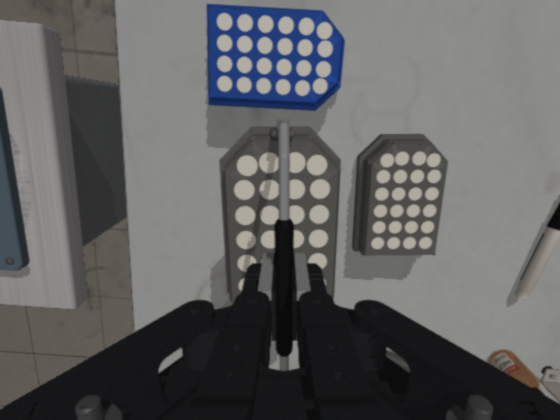

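The hanging plate is centred at (283,210). The fit plate is clear at (400,195) with its cut corners at the top, pointing the same way, and the blue plate is above.

```bash
python3 - <<'E'
from h import *
print(go([.518,.0226,.205],.0905))
E
```

```text
(array([-1.25, 12.27, -0.12]), array([ 0.   , -0.   , -0.006]))
```

>>> play_rows --pt "0 0.4 0 0 0 0 1" --pt "-0.1 1.3 0 0 0 0 1" --pt "-0.3 2.8 0 0 0 -0.002 1" --pt "-0.5 4.6 0 0 0 -0.003 1" --pt "-0.7 6.5 0 0 0 -0.006 1"

```text
clock: 7.4
eef_pos: [0.4615, 0.0236, 0.2037]
orientation: [[-0.092, 0.996, 0.0], [0.996, 0.092, 0.0], [0.0, 0.0, -1.0]]
wrist_force: [-0.1, -0.5, -3.2]
grip_width: 0.0065
finger_force: 39.0
```

>>> play_rows --pt "-0.2 1.9 0 0 0 0 1" --pt "-0.35 3.4 0 0 0 0 1" --pt "-0.5 4.7 0 0 0 0 1" --pt "-0.55 5.5 0 0 0 0 1" --pt "-0.55 5.77 0 0 0 0 1"

```text
clock: 7.9
eef_pos: [0.5187, 0.0231, 0.2035]
orientation: [[-0.091, 0.996, -0.0], [0.996, 0.091, 0.0], [0.0, -0.0, -1.0]]
wrist_force: [-0.4, 0.3, -3.4]
grip_width: 0.0063
finger_force: 39.0
```

>>> play_rows --pt "0 0 0.4 0 0 0 1" --pt "0 0 1.2 0 0 0 1" --pt "0 0 2.0 0 0 0 1" --pt "0 0 2.6 0 0 0 1" --pt "0 0 2.8 0 0 0 1"

```text
clock: 8.4
eef_pos: [0.5169, 0.023, 0.1747]
orientation: [[-0.091, 0.996, -0.002], [0.996, 0.091, 0.0], [0.0, -0.002, -1.0]]
wrist_force: [0.7, 0.0, -2.9]
grip_width: 0.0067
finger_force: 39.0
```

>>> play_rows --pt "0 0 0 0 0 0 1" --pt "0 0 0 0 0 0 1" --pt "0 0 0 0 0 0 1" --pt "0 0 0 0 0 0 1" --pt "0 0 0 0 0 0 1"

```text
clock: 8.9
eef_pos: [0.518, 0.0229, 0.1761]
orientation: [[-0.091, 0.996, 0.0], [0.996, 0.091, -0.0], [-0.0, 0.0, -1.0]]
wrist_force: [-0.8, -0.2, -5.0]
grip_width: 0.0063
finger_force: 39.0
```

```bash
python3 - <<'E'
from h import *
s=read_state();print(s["eef_pos"],s["orientation"][:,1],s["wrist_force"])
print("to go",go([.518,.0226,.177],.0905))
for k in range(3):
    c,R,t=cam("wrist");P=cloud(c,R,t)
    w=P.reshape(-1,3);m=(np.hypot(w[:,0]-.5177,w[:,1]-.021)<.035)&(w[:,2]<.14)&(w[:,2]>.05)
    print(np.median(w[m,2]),plate_fit(P,s["eef_pos"][0],s["eef_pos"][1]-.002,.09,zlo=.104,zhi=.12))
cv2.imwrite("pics/w6.png",c["image"])
c,R,t=cam("scene");cv2.imwrite("pics/s6.png",cv2.resize(c["image"],(784,588)))
E
```

```text
[0.51797969 0.02290263 0.1760592 ] [9.95861715e-01 9.08802846e-02 4.66705331e-04] [-0.82306138 -0.17168455 -5.00493117]
to go (array([-0.03, -0.  , -0.09]), array([0.   , 0.   , 0.001]))
0.11245196924098713 (array([0.51926343, 0.02184662, 0.0907449 ]), np.float64(0.006507430561447686))
0.11238749340315769 (array([0.51921465, 0.02185993, 0.09104742]), np.float64(0.00660591517595412))
0.11235183068427645 (array([0.51917399, 0.02185148, 0.09088803]), np.float64(0.006692707551655007))
```

View pics/w6.png

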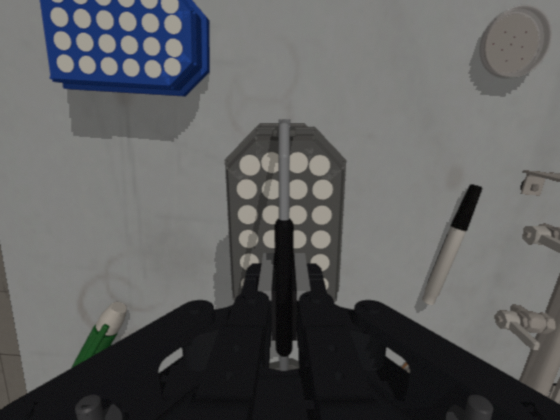

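>>> play_rows --pt "-0.05 -0.1 0.5 0 0 0 1" --pt "-0.05 -0.1 1.3 0 0 0 1" --pt "-0.05 -0.1 2.2 0 0 0 1" --pt "-0.05 -0.1 2.8 0 0 0 1" --pt "-0.05 -0.1 3.2 0 0 0 1"

```text
clock: 9.6
eef_pos: [0.5163, 0.0224, 0.1426]
orientation: [[-0.091, 0.996, -0.002], [0.996, 0.091, 0.0], [0.0, -0.002, -1.0]]
wrist_force: [-0.3, -0.1, -3.8]
grip_width: 0.0065
finger_force: 39.0
```

>>> play_rows --pt "0 0 0 0 0 0 1" --pt "0 0 0 0 0 0 1" --pt "0 0 0 0 0 0 1" --pt "0 0 0 0 0 0 1" --pt "0 0 0 0 0 0 1"

```text
clock: 10.1
eef_pos: [0.5171, 0.0223, 0.1441]
orientation: [[-0.091, 0.996, 0.001], [0.996, 0.091, -0.0], [-0.0, 0.001, -1.0]]
wrist_force: [0.1, 0.1, -3.4]
grip_width: 0.0065
finger_force: 39.0
```

```bash
python3 - <<'E'
from h import *
s=read_state();print(s["eef_pos"],s["orientation"][:,1],s["wrist_force"])
c,R,t=cam("wrist");P=cloud(c,R,t)
w=P.reshape(-1,3);m=(np.hypot(w[:,0]-.5177,w[:,1]-.021)<.035)&(w[:,2]<.10)&(w[:,2]>.05)
print(np.median(w[m,2]),plate_fit(P,s["eef_pos"][0],s["eef_pos"][1]-.002,.09,zlo=.072,zhi=.087))
E
```

```text
[0.51709176 0.02229909 0.14411485] [9.95866621e-01 9.08252784e-02 6.64123844e-04] [ 0.09476618  0.07272977 -3.44565312]
0.08053693484264388 (array([0.51813565, 0.02125809, 0.09204282]), np.float64(0.005398351131541613))
```

>>> play_rows --pt "0 0 0.25 0 0 0 1" --pt "0 0 0.5 0 0 0 1" --pt "0 0 0.7 0 0 0 1" --pt "0 0 0.85 0 0 0 1" --pt "0 0 1.0 0 0 0 1"

```text
clock: 10.65
eef_pos: [0.5168, 0.0223, 0.1336]
orientation: [[-0.091, 0.996, -0.0], [0.996, 0.091, 0.0], [0.0, -0.0, -1.0]]
wrist_force: [0.4, -0.3, -2.8]
grip_width: 0.0066
finger_force: 39.1
```

>>> play_rows --pt "0 0 0.1 0 0 0 1" --pt "0 0 0.2 0 0 0 1" --pt "0 0 0.3 0 0 0 1" --pt "0 0 0.4 0 0 0 1" --pt "0 0 0.4 0 0 0 1"

```text
clock: 11.15
eef_pos: [0.5168, 0.0223, 0.1297]
orientation: [[-0.091, 0.996, -0.0], [0.996, 0.091, 0.0], [0.0, -0.0, -1.0]]
wrist_force: [-0.2, -0.0, -3.7]
grip_width: 0.0063
finger_force: 39.1
```

>>> play_rows --pt "0 0 0.05 0 0 0 1" --pt "0 0 0.1 0 0 0 1" --pt "0 0 0.15 0 0 0 1" --pt "0 0 0.2 0 0 0 1" --pt "0 0 0.2 0 0 0 1"

```text
clock: 11.65
eef_pos: [0.5171, 0.0223, 0.128]
orientation: [[-0.091, 0.996, 0.0], [0.996, 0.091, -0.0], [-0.0, 0.0, -1.0]]
wrist_force: [-0.2, 0.4, -2.9]
grip_width: 0.0065
finger_force: 39.1
```

```bash
python3 - <<'E'
from h import *
s=read_state();print(s["eef_pos"],s["wrist_force"])
c,R,t=cam("wrist");P=cloud(c,R,t)
w=P.reshape(-1,3);m=(np.hypot(w[:,0]-.5177,w[:,1]-.021)<.035)&(w[:,2]<.09)&(w[:,2]>.05)
print(np.median(w[m,2]),plate_fit(P,s["eef_pos"][0],s["eef_pos"][1]-.002,.09,zlo=.058,zhi=.072))
E
```

```text
[0.51706641 0.02229597 0.12798431] [-0.17601988  0.38381414 -2.87599528]
0.06443421444184719 (array([0.51781402, 0.02116827, 0.0906539 ]), np.float64(0.005440544933851519))
```

>>> play_rows --pt "0 0 0.03 0 0 0 1" --pt "0 0 0.06 0 0 0 1" --pt "0 0 0.1 0 0 0 1" --pt "0 0 0.1 0 0 0 1" --pt "0 0 0.1 0 0 0 1"

```text
clock: 12.2
eef_pos: [0.5178, 0.0224, 0.1279]
orientation: [[-0.091, 0.996, 0.002], [0.996, 0.091, -0.0], [-0.0, 0.002, -1.0]]
wrist_force: [-0.5, 1.2, 4.2]
grip_width: 0.0061
finger_force: 39.8
```

Seated: the force has reversed to +4 N. Next I'll open the fingers to clear the bar and retreat straight up.

>>> play_rows --pt "0 0 -0.05 0 0 0 0.85" --pt "0 0 -0.05 0 0 0 0.75" --pt "0 0 -0.05 0 0 0 0.65" --pt "0 0 -0.05 0 0 0 0.65" --pt "0 0 -0.05 0 0 0 0.65"

```text
clock: 12.7
eef_pos: [0.5168, 0.0223, 0.1272]
orientation: [[-0.091, 0.996, -0.0], [0.996, 0.091, -0.0], [0.0, -0.0, -1.0]]
wrist_force: [-0.2, -0.2, 0.4]
grip_width: 0.0298
finger_force: 0.0
```

>>> play_rows --pt "0 0 -0.6 0 0 0 0.6" --pt "0 0 -2 0 0 0 0.6" --pt "0 0 -4 0 0 0 0.6" --pt "0 0 -7 0 0 0 0.6" --pt "0 0 -10 0 0 0 0.6"

```text
clock: 13.2
eef_pos: [0.5166, 0.0224, 0.2285]
orientation: [[-0.091, 0.996, -0.001], [0.996, 0.091, 0.0], [0.0, -0.001, -1.0]]
wrist_force: [-0.5, -0.4, 0.4]
grip_width: 0.0338
finger_force: 0.0
```

>>> play_rows --pt "0 0 -0.5 0 0 0 0.6" --pt "0 0 -0.5 0 0 0 0.6" --pt "0 0 -0.5 0 0 0 0.6" --pt "0 0 -0.5 0 0 0 0.6" --pt "0 0 -0.5 0 0 0 0.6"

```text
clock: 13.7
eef_pos: [0.5162, 0.0224, 0.2311]
orientation: [[-0.091, 0.996, -0.002], [0.996, 0.091, 0.0], [0.001, -0.002, -1.0]]
wrist_force: [0.2, -0.3, -0.2]
grip_width: 0.0341
finger_force: 0.0
```

```bash
python3 - <<'E'
from h import *
s=read_state();print(s["eef_pos"],s["wrist_force"],s["grip_width"])
c,R,t=cam("wrist");P=cloud(c,R,t);cv2.imwrite("pics/w7.png",c["image"])
b,f=plate_fit(P,.5178,.0212,.09,zlo=.058,zhi=.072);print(b,f)
w=P.reshape(-1,3);d=w[:,:2]-b[:2];m=(abs(d[:,0])<.03)&(abs(d[:,1])<.05)&(w[:,2]<.075)&(w[:,2]>.05)
q=w[m];A=np.c_[q[:,:2]-b[:2],np.ones(len(q))];k=np.linalg.lstsq(A,q[:,2],rcond=None)[0];print("plane",k)
E
```

```text
[0.516224   0.02241514 0.23109533] [ 0.21750969 -0.29515272 -0.22970051] 0.03412693803376468
[0.51782393 0.02106253 0.09223984] 0.005271885411871651
plane [-0.00096402 -0.00088131  0.06443264]
```

View pics/w7.png

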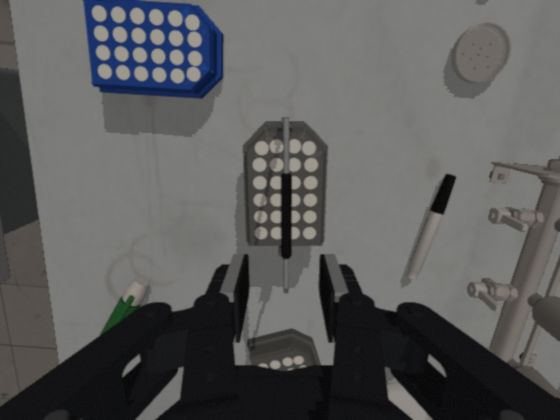

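The bail plate sits level on the fit plate at (285,185), with its top at 64.4 mm (65 mm expected) and a tilt under 0.002 rad. The gripper is clear, so I'm handing in.

```bash
python3 -c "from bench import hand_in; print(hand_in())"
```

```text
the job is handed in; nothing more can be done
None
```

The bail was raised and the plate carried by it onto the matching plate; it measured level and fully seated, the gripper is clear, and the job is handed in (the hand-in call returned no verdict).

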